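# Unlock and open the reagent bay of a dosing station

### The job

The reagent jars in the dosing station must be changed: open its bay. Turn the key of the latch a full quarter turn clockwise while the sloping panel is still shut, then lift the panel by its handle past its balance point, so that the counterweight carries it on and it rests fully open by itself when you let go. Leave the key turned, and leave the bottles and glassware around the station where they stand.

Things in the scene. Friction and masses are not known exactly. Their poses are not given: they have to be found in the camera images.
- station: White dosing station, fixed: 197 mm deep (x), 318 wide (y), 186 high, front wall 99 high. Origin: centre of its underside; x points from low front to high back, y left seen from the front, z up. Its top slopes 25 degrees, low at the front: a grey panel flush between two 18 mm side walls, behind a narrow fixed lip. At the back a padded bracket catches the counterweight when the panel is open.
- panel (a joint): Hinge of the grey panel (180 mm hinge to free edge, 276 wide, 6 thick), axis at its upper back edge. 0 = shut in the slope; grows as the free edge lifts, about +y of panel_hinge; 1.75 rad = open on its stop. A steel bar on two arms is its counterweight: below 0.8 rad it falls shut, beyond 0.95 it swings open by itself (about 1 rad/s) and stays. Lifting takes 2 N; locked, it gives 0.02 rad.
- panel_hinge (a point): Middle of the panel's hinge axis. Axes are the panel's: x from free edge to hinge along the face, y along the hinge axis (left seen from the front), z out of the face.
- panel_handle (a point): Middle of the handle: round steel bar 12 mm thick, 100 long, parallel to the hinge, on a post at each end, its centre line 38 mm above the panel's face, 25 mm from the free edge, in the panel's left half seen from the front (155 mm from the hinge, 60 left of the middle). Axes as panel_hinge, turning with the panel: bar along y, z out of the face. The bar can turn between gripping fingers.
- latch_key (a joint): Turn of the latch key. 0 = locked, its bar parallel to the hinge; grows clockwise seen looking at the panel's face (about -z of key_grip); 1.57 rad = fully unlocked, at its stop, bar pointing up the slope. At the start 0 to 0.25. It stays where it is left; turning takes about 0.1 N m. The cam behind the panel frees the panel only beyond about 1.15 rad.
- key_grip (a point): Centre of the key's flat steel grip bar, on the turning axis, which stands square to the face, in the panel's right half (125 mm from the hinge, 75 right of the middle, 36 above the face). The bar is 70 mm long, 12 thick, 24 high (along the axis), on a 14 mm round shaft. Axes turn with the key: bar along y, thickness along x, z out of the face.
- amber_tall: Amber bottle with black cap, 80 mm across, 175 mm high, left of the station. Origin: centre of its underside. Leave it.
- amber_short: Amber bottle with black cap, 70 mm across, 135 mm high, to the right in front of the station. Origin: centre of its underside. Leave it.
- beaker: Glass beaker, 70 mm across, 85 mm high, in front of the station to the left. Origin: centre of its underside. Leave it.
- dish: White ceramic dish, 84 mm across, 30 mm high, in front of the station. Origin: centre of its underside. Leave it.
- flask: Long-necked glass flask, 86 mm across, 170 mm high, right of the station. Origin: centre of its underside. Leave it.
- canister: White plastic canister, 90 mm across, 160 mm high, on the left of the bench. Origin: centre of its underside. Leave it.

How it is judged (in metres and radians):
On the way, in this order (a step that is already met when the one before it is completed fails the run):
1. the key is turned a full quarter turn while the panel is still shut (value of joint latch_key above 1.35 rad and value of joint panel below 0.06 rad), for 0.2 s.
2. the panel is lifted past its balance point with the latch unlocked (value of joint panel above 0.95 rad and value of joint latch_key above 1.3 rad), for 0.1 s.
At the end, for the whole second after the job is handed in: The panel rests on its open stop by itself (joint over 1.68 rad, slower than 0.05 rad/s), and the key is still turned (over 1.3 rad) (value of joint panel above 1.68 rad and velocity of joint panel between -0.05 and 0.05 rad/s and value of joint latch_key above 1.3 rad); the robot touches nothing.
It fails at once if a bottle, the flask, the beaker, the dish or the canister is shifted by more than 25 mm or knocked over (distance of any of amber_tall, amber_short, beaker, dish, flask, canister from where it was at the start of the episode above 0.025 m or angle between any of amber_tall, amber_short, beaker, dish, flask, canister's own z axis and vertical above 0.5 rad).
It also fails if it takes over 58 s, if anything falls off the work surface, if the arm or the gripper's body presses on something with over 40 N, if the wrist force passes 120 N, or if a joint passes its speed limit or range.

### The arm

A 6-joint arm with a two-finger parallel gripper is mounted at the origin on the work surface. World frame = base frame: x ahead of the robot, y to its left, z up, the work surface at z = 0. Lengths are in m, angles in degrees, forces in N, time in s.
With the tool pointing down it reaches from about 0.325 to 0.85 m from the base axis. Payload 15.5 kg.
Tool frame: the origin (TCP) lies at the very end of the fingers, on their centre line; the grasp point (between the pads) lies arm.grip_depth behind it (arm.grip_depth is the distance from the TCP to the grasp point, in m); z points along the fingers, y is the direction in which the jaws open and shut (so a half turn about z gives the same grasp; the last joint's range is limited). The gripper opens to 91 mm and grips with 3 to 60 N. Pads are 32 mm wide; open, the fingers measure 118 mm over their backs; the gripper's body (76 mm by 178 mm) begins 60 mm behind the grasp point.
Start: joints at [-73.997, 28.281, 77.091, -0, 74.628, -5.472], TCP at [0.229, -0.582, 0.214] pointing down, gripper open.
Joint ranges: [-166.48, 166.48], [-47.26, 123.95], [12.59, 153.08], [-70.14, 250.14], [6.76, 159.57], [-176.63, 176.63]. Speed limits (degrees/s): [108.29, 108.29, 147.25, 172.46, 172.46, 172.46].

### API

Orientations are given as a 3x3 rotation matrix whose columns are the frame's x, y, z axes.
In Python, from rig import arm gives the robot as it stands. Calls block until the motion is done:
- arm.move_to(position, orientation): joint-space move of the TCP to a pose.
- arm.move_l(position, orientation=None, feed=0.15): straight line of the TCP; orientation=None keeps the orientation; feed is the mean speed in m/s.
- arm.move_joints(angles): joint-space move.
- arm.grip(opening): finger opening in m; the grip force is fixed at half the most; returns when the fingers have stopped.
- arm.sleep(seconds).
- arm.solve_ik(position, orientation): joint angles nearest the present ones, or None.
- arm.snapshot(name): name is "scene" or "top" or "wrist"; returns the picture (480x640x3 uint8, red, green, blue); there is no depth.
- arm.get_calibration(name): a dict with "intrinsics" (3x3 intrinsics, pixels), "k1" (the pictures are not rectified: a ray, as slopes to the right and down, at radius r is drawn at 1 + k1 r^2 times it, then the intrinsics apply), "cam_to_world" (4x4, takes a point from camera to world coordinates). Camera axes: x right, y down, z forward; pixel columns grow to the right and rows downward; lengths in m; the calibration is good to about 2 mm. A picture is of the moment at which its call begins: read the wrist's pose just before it. get_calibration takes no time and is no camera call; for the wrist camera it gives the pose at the moment of the call.
A pose or a line that the arm cannot do raises arm.Unreachable and nothing moves.
- arm.sign_off(): hands the job in, once; it reports no verdict.
Readings, each from a call of its own:
- arm.current_t(): time.
- arm.current_joint_positions(): joint angles.
- arm.current_dq(): joint speeds.
- arm.current_tau(): joint torques, N m.
- arm.current_ee_pos(): TCP position.
- arm.current_tool_rot(): TCP orientation.
- arm.current_force(): force on the tool from outside, world axes, zero at the start.
- arm.current_torque(): the same for the moment, N m.
- arm.current_width(): finger opening in m.
Only numpy, scipy, OpenCV 4.12 (cv2) and the standard library are available. Lean on these libraries where they do the work, as an engineer would, in place of code of your own. Each camera call takes 0.05 s, during which the arm holds its last target. There are 200 camera calls.

## Working session

There is one attempt and no reset: what is moved stays moved. The work goes in short steps, each a Python script; the robot and the scene stay as the last script left them, time stands still between calls to the robot, and variables do not carry over. Pictures are saved under pics/ and viewed, about 8 in all and at most 12, crops included, and the job is handed in when it is done.

```bash
mkdir -p pics; ls
python3 - <<'E'
from rig import arm
import cv2
for n in("scene","top"):
    im=arm.snapshot(n);c=arm.get_calibration(n)
    cv2.imwrite(f"pics/{n}0.png",im[:,:,::-1]);print(n,c)
print(arm.grip_depth,arm.current_t(),arm.current_tool_rot())
E
```

```text
pics
scene {'intrinsics': array([[462.42706111,   0.        , 326.57725572],
       [  0.        , 462.42706111, 232.69570724],
       [  0.        ,   0.        ,   1.        ]]), 'k1': -0.09349476191262625, 'cam_to_world': array([[-0.57236512,  0.53414643, -0.62216216,  1.23937121],
       [ 0.81980056,  0.38943416, -0.41984292,  0.53519481],
       [ 0.0180336 , -0.75035233, -0.66079207,  0.83139511],
       [ 0.        ,  0.        ,  0.        ,  1.        ]])}
top {'intrinsics': array([[556.86466176,   0.        , 326.08945945],
       [  0.        , 556.86466176, 244.71144461],
       [  0.        ,   0.        ,   1.        ]]), 'k1': -0.11454174674126318, 'cam_to_world': array([[-0.01864743, -0.99073973,  0.13448811,  0.44039544],
       [-0.9997234 ,  0.01654797, -0.01671181,  0.10431304],
       [ 0.01433155, -0.13476254, -0.99077428,  1.2840389 ],
       [ 0.        ,  0.        ,  0.        ,  1.        ]])}
0.0188 0.1 [[ 9.30589982e-01  3.66063100e-01 -3.02550599e-04]
 [ 3.66063211e-01 -9.30589402e-01  1.04420633e-03]
 [ 1.00695025e-04 -1.08248060e-03 -9.99999409e-01]]
```

View pics/scene0.png

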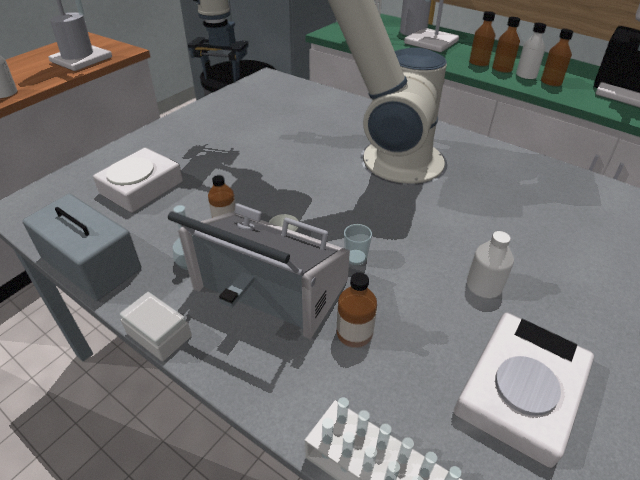

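View pics/top0.png

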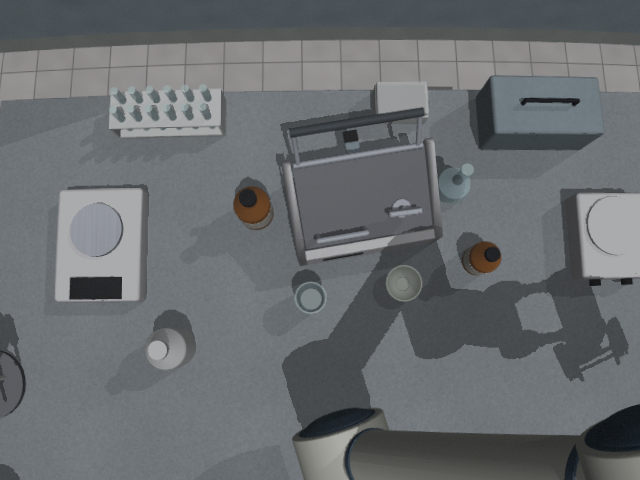

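The top view shows the station with its front towards the robot (about x 285–440, y 140–260). The handle is near (342,236) and the key near (405,211). The scene camera looks from behind. I'll zoom in on both.

Run:
```python
import cv2,numpy as np
a=cv2.imread("pics/top0.png")[125:275,270:450]
b=cv2.imread("pics/scene0.png")[190:290,160:360]
cv2.imwrite("pics/c_top.png",cv2.resize(a,None,fx=4,fy=4,interpolation=cv2.INTER_CUBIC))
cv2.imwrite("pics/c_sc.png",cv2.resize(b,None,fx=4,fy=4,interpolation=cv2.INTER_CUBIC))
```

```text
(no output)
```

View pics/c_top.png

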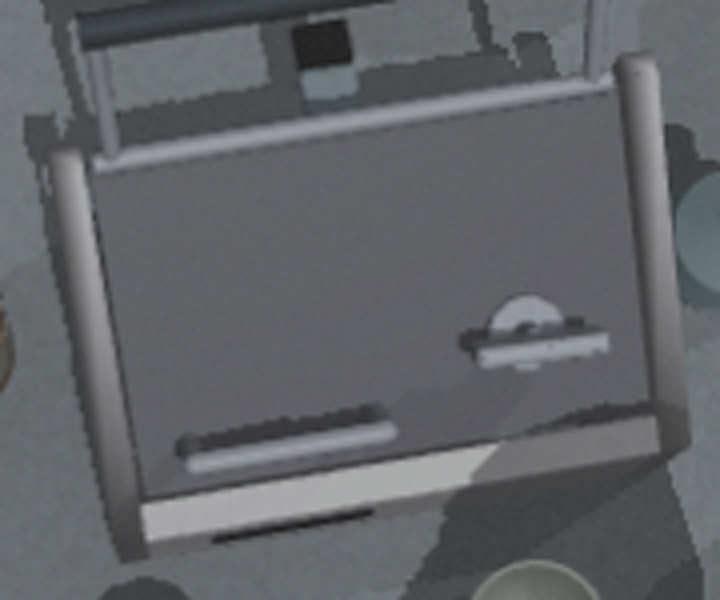

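View pics/c_sc.png

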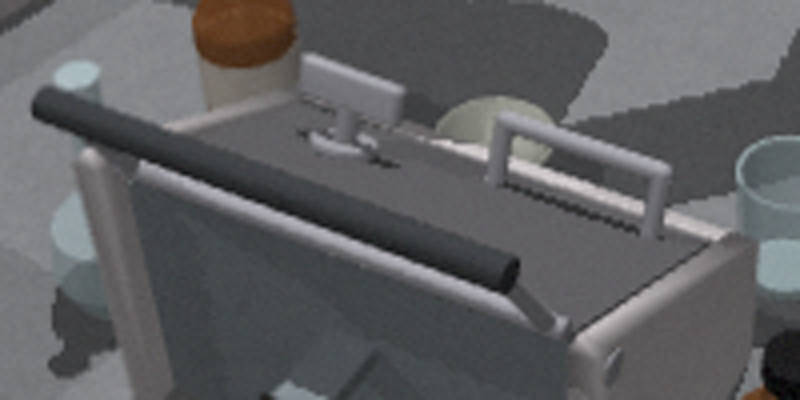

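The top crop shows the handle bar from (190,464) to (394,431) and the key bar from (480,352) to (608,340). The hinge tube runs from (95,162) to (610,85). The scene crop shows the handle bar from (500,119) to (667,169), and the key's back face centred near (351,89). Next I triangulate.

```bash
cat > h.py <<'E'
import numpy as np,cv2
from rig import arm
def ray(name,uv,cal=None):
    c=cal or arm.get_calibration(name);K=c["intrinsics"]
    p=cv2.undistortPoints(np.array([[uv]],float),K,np.array([c["k1"],0,0,0,0.]))[0,0]
    # k1 model is the standard OpenCV radial term
    T=c["cam_to_world"];d=T[:3,:3]@[p[0],p[1],1];return T[:3,3],d/np.linalg.norm(d)
def tri(rs):
    A=sum(np.eye(3)-np.outer(d,d) for o,d in rs);b=sum((np.eye(3)-np.outer(d,d))@o for o,d in rs)
    P=np.linalg.solve(A,b);return P,[1e3*np.linalg.norm((np.eye(3)-np.outer(d,d))@(P-o)) for o,d in rs]
def proj(name,P,cal=None):
    c=cal or arm.get_calibration(name);T=np.linalg.inv(c["cam_to_world"]);q=T[:3,:3]@P+T[:3,3];x=q[:2]/q[2]
    x=x*(1+c["k1"]*x@x);return x*c["intrinsics"][0,0]+c["intrinsics"][:2,2]
S=np.sin(np.radians(25));C=np.cos(np.radians(25))
def panelR(yaw):
    c,s=np.cos(yaw),np.sin(yaw);Z=np.array([[c,-s,0],[s,c,0],[0,0,1]])
    return Z@np.array([[C,0,-S],[0,1,0],[S,0,C]])
E
python3 - <<'E'
from h import *
np.set_printoptions(precision=4,suppress=True)
t=lambda u,v:(270+(u-1.5)/4,125+(v-1.5)/4); s=lambda u,v:(160+(u-1.5)/4,190+(v-1.5)/4)
T=lambda a,b:tri([ray("top",t(*a)),ray("scene",s(*b))])
L=T((190,464),(667,169));R=T((394,431),(500,119))
print("handle",L,R,np.linalg.norm(L[0]-R[0]))
d=L[0]-R[0];yaw=np.arctan2(-d[0],d[1]);H=(L[0]+R[0])/2
yt=[]
print("mid",H,"yaw",np.degrees(yaw))
K=T((543,347),(351,83));print("key approx",K)
for y in(yaw,):
    Rp=panelR(y);print("key pred",H+Rp@[.03,-.135,-.002],"hinge",H+Rp@[.155,-.06,-.038])
    o=H+Rp@[.155,-.06,-.038]
    for yy in(.138,-.138):
        P=o+Rp@[0,yy,0]
        print("hinge end px crop", (proj("top",P)-[270,125])*4+1.5,(proj("scene",P)-[160,190])*4+1.5)
    k=H+Rp@[.03,-.135,-.002]
    for q in([0,.035,.012],[0,-.035,.012]):print("key end",(proj("top",k+Rp@q)-[270,125])*4+1.5)
E
```

```text
handle (array([0.602 , 0.1039, 0.1563]), [np.float64(0.485982001188539), np.float64(0.4859820011884981)]) (array([ 0.6181, -0.0016,  0.1514]), [np.float64(0.4186976117179497), np.float64(0.41869761171789716)]) 0.10685822559013765
mid [0.61   0.0511 0.1539] yaw 8.710764011924658
key approx (array([ 0.658 , -0.0781,  0.1676]), [np.float64(0.2874526583817739), np.float64(0.2874526583818204)])
key pred [ 0.6582 -0.0781  0.1647] hinge [0.7739 0.0155 0.1849]
hinge end px crop [ 89.8637 164.366 ] [569.3624 329.9969]
hinge end px crop [618.9857  79.5999] [115.2556 157.4886]
key end [479.515  364.7859]
key end [613.6803 342.4508]
```

```bash
cat >> h.py <<'E'
yaw=np.radians(8.4);Rp=panelR(yaw);H=np.array([.610,.0511,.1539]);KEY=np.array([.6582,-.0781,.1655])
def toolR(a,flip=1): # jaw at key angle a: jaw = panel x turned clockwise by a
    y=flip*(Rp@[np.cos(a),-np.sin(a),0]);z=-Rp[:,2];return np.column_stack([np.cross(y,z),y,z])
E
python3 - <<'E'
from h import *
np.set_printoptions(precision=3,suppress=True)
n=Rp[:,2]
for f in(1,-1):
  for a in(.05,.8,1.57):
    for h in(.0,.14): print(f,a,h,arm.solve_ik(KEY+n*(h-arm.grip_depth),toolR(a,f)))
arm.move_l([.229,-.582,.34])
f=1 if all(arm.solve_ik(KEY-n*.0188,toolR(a,1)) is not None for a in(0,1.65)) else -1
print("flip",f)
arm.move_to(KEY+n*.12,toolR(.06,f))
cal=arm.get_calibration("wrist");im=arm.snapshot("wrist")
cv2.imwrite("pics/w1.png",im[:,:,::-1]);print(arm.current_ee_pos(),arm.current_joint_positions(),arm.current_t())
np.savez("w1.npz",**cal)
for P in(KEY,H,KEY+Rp@[0,.035,.012],KEY+Rp@[0,-.035,.012]):print(proj("wrist",P,cal))
E
```

```text
1 0.05 0.0 [-17.259  27.68   97.309  19.249  33.717 -36.859]
1 0.05 0.14 [-20.382  14.186  95.453  15.594  49.197 -33.938]
1 0.8 0.0 [-17.259  27.68   97.309  19.249  33.717   6.113]
1 0.8 0.14 [-20.382  14.186  95.453  15.594  49.197   9.034]
1 1.57 0.0 [-17.259  27.68   97.309  19.249  33.717  50.231]
1 1.57 0.14 [-20.382  14.186  95.453  15.594  49.197  53.152]
-1 0.05 0.0 [-17.259  27.68   97.309  19.249  33.717 143.141]
-1 0.05 0.14 [-20.382  14.186  95.453  15.594  49.197 146.062]
-1 0.8 0.0 [ -17.259   27.68    97.309   19.249   33.717 -173.887]
-1 0.8 0.14 [ -20.382   14.186   95.453   15.594   49.197 -170.966]
-1 1.57 0.0 [ -17.259   27.68    97.309   19.249   33.717 -129.769]
-1 1.57 0.14 [ -20.382   14.186   95.453   15.594   49.197 -126.848]
flip 1
[ 0.608 -0.086  0.274] [-20.416  14.305  95.461  15.606  49.059 -33.371] 3.3667
[324.523 238.125]
[275.848  78.264]
[321.963 200.75 ]
[326.956 279.345]
```

View pics/w1.png

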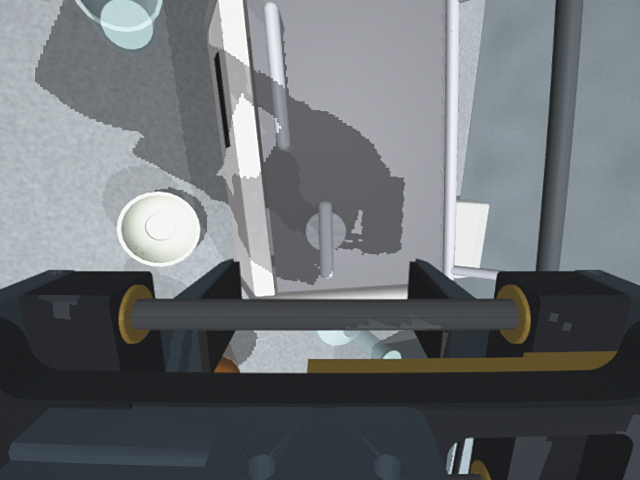

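The wrist view confirms the estimate. The key bar runs (325,203)–(327,277) and was predicted at (322,201)–(327,279), so it is turned about 0.04 rad. The handle is centred at (277,77), predicted (276,78). I'll grip the key now.

Run:
```python
from h import *
np.set_printoptions(precision=3,suppress=True)
n=Rp[:,2]; st=lambda m:print(m,arm.current_t(),arm.current_ee_pos(),arm.current_force(),arm.current_torque(),arm.current_width())
R=toolR(.045)
arm.grip(.05)
arm.move_l(KEY+n*.03,R);arm.move_l(KEY-n*.0168,R,feed=.06);st("down")
arm.grip(.0);st("grip")
q=np.array(arm.current_joint_positions());e=np.array(arm.solve_ik(KEY-n*.0168,toolR(1.55)));print(q,e)
for k in range(1,7):
    qq=q.copy();qq[5]=q[5]+np.degrees(1.525)*k/6
    arm.move_joints(qq);st(k)
```

```text
down 5.825 [ 0.665 -0.077  0.15 ] [ 0.702 -0.562 -0.073] [-0.05   0.121 -0.036] 0.050140990688095355
grip 6.5 [ 0.666 -0.077  0.151] [5.625 2.361 1.009] [ 0.436 -0.847  0.112] 0.011798415186177462
[-17.281  27.468  97.246  19.211  33.867 -37.089] [-17.299  27.478  97.319  19.177  33.91   49.144]
1 6.8583 [ 0.666 -0.077  0.151] [1.005 0.813 0.148] [ 0.157  0.128 -0.029] 0.011955484619136333
2 7.2167 [ 0.666 -0.077  0.151] [ 0.474  1.743 -1.097] [0.211 0.167 0.063] 0.012294438456677076
3 7.575 [ 0.666 -0.077  0.151] [ 0.296  1.546 -0.638] [0.381 0.303 0.172] 0.012037970648458308
4 7.9333 [ 0.666 -0.077  0.151] [-0.873  3.307 -0.634] [0.648 0.433 0.236] 0.011944912079146223
5 8.2917 [ 0.666 -0.077  0.151] [-1.923  4.959 -1.31 ] [0.871 0.551 0.382] 0.012107152029331493
6 8.65 [ 0.666 -0.077  0.151] [-1.104  6.472 -0.605] [1.028 0.544 0.468] 0.011926377434342675
```

Run:
```python
from h import *
np.set_printoptions(precision=3,suppress=True)
n=Rp[:,2]; st=lambda m:print(m,arm.current_t(),arm.current_ee_pos(),arm.current_force(),arm.current_torque(),arm.current_width())
q=np.array(arm.current_joint_positions());q[5]+=2;arm.move_joints(q);st("end")
arm.sleep(.3);arm.grip(.035);st("open")
arm.move_l(KEY+n*.1,feed=.1)
arm.move_to(H+n*.1,toolR(0));arm.grip(.045)
cal=arm.get_calibration("wrist");im=arm.snapshot("wrist")
cv2.imwrite("pics/w2.png",im[:,:,::-1]);st("pre")
for P in(H,KEY,H+Rp@[0,.05,0],H-Rp@[0,.05,0]):print(proj("wrist",P,cal))
Hg=H+Rp@[.155,-.06,-.038];r=H-Hg;ax=Rp[:,1]
for th in np.linspace(0,1.75,8):
    Q=cv2.Rodrigues(ax*th)[0];t=th/1.75*np.radians(-10)
    Ro=cv2.Rodrigues(ax*-t)[0]@toolR(0);P=Hg+Q@r
    print(th,P,Ro[:,2],arm.solve_ik(P+Ro[:,2]*.0188,Ro))
```

```text
end 8.9 [ 0.666 -0.077  0.151] [-1.57   4.86   0.026] [0.691 0.404 0.812] 0.012244579886783078
open 9.7417 [ 0.666 -0.077  0.151] [-0.518 -0.429  0.086] [-0.005  0.172 -0.045] 0.03491367810756865
pre 12.7083 [0.568 0.045 0.245] [-0.351 -0.171 -0.871] [-0.008  0.17  -0.015] 0.04491216308486355
[324.703 244.239]
[357.484 381.532]
[324.63 184.06]
[324.768 299.462]
0.0 [0.61  0.051 0.154] [ 0.418  0.062 -0.906] [ -3.555  25.144 105.64   11.88   25.168 -21.643]
0.25 [0.607 0.051 0.194] [ 0.396  0.058 -0.917] [ -3.435  21.528 102.351   8.593  33.293 -18.071]
0.5 [0.614 0.052 0.233] [ 0.373  0.055 -0.926] [ -3.079  19.253  97.445   6.469  41.743 -15.489]
0.75 [0.631 0.054 0.269] [ 0.35   0.052 -0.935] [ -2.537  18.556  91.247   5.031  49.937 -13.489]
1.0 [0.655 0.058 0.3  ] [ 0.327  0.048 -0.944] [ -1.882  19.413  84.098   4.006  57.555 -11.868]
1.25 [0.687 0.062 0.324] [ 0.303  0.045 -0.952] [ -1.186  21.636  76.302   3.244  64.475 -10.531]
1.5 [0.723 0.068 0.339] [ 0.28   0.041 -0.959] [-0.507 24.963 68.135  2.66  70.68  -9.429]
1.75 [0.762 0.074 0.345] [ 0.256  0.038 -0.966] [ 0.115 29.117 59.852  2.201 76.191 -8.532]
```

View pics/w2.png

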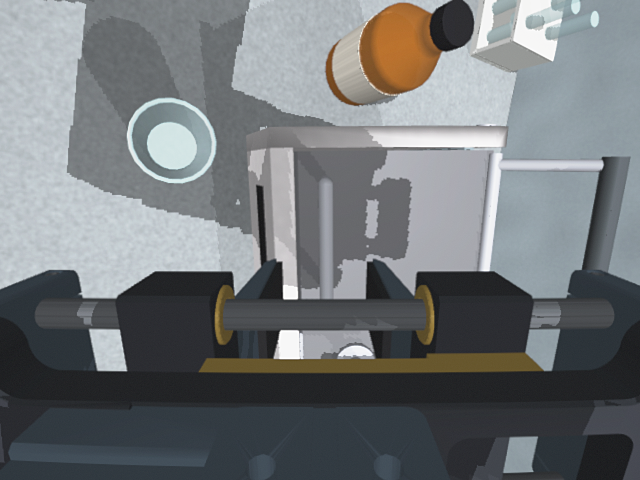

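The handle is centred between the fingers: its upper end is at (325,178) and was predicted near 180. The key's torque rise to 0.8 N m indicated its stop. Now I grip the handle and lift, with a force guard.

Run:
```python
from h import *
np.set_printoptions(precision=3,suppress=True)
n=Rp[:,2]; st=lambda m:print(m,arm.current_t(),arm.current_ee_pos(),arm.current_force(),arm.current_width())
Hg=H+Rp@[.155,-.06,-.038];r=H-Hg;ax=Rp[:,1];d=arm.grip_depth
R0=toolR(0)
arm.move_l(H-n*d,R0,feed=.08);st("down")
arm.grip(0);st("grip")
for th in np.linspace(0,1.7,18)[1:]:
    Q=cv2.Rodrigues(ax*th)[0];Ro=cv2.Rodrigues(ax*th/1.75*np.radians(10))[0]@R0
    arm.move_l(Hg+Q@r+Ro[:,2]*d,Ro,feed=.06);st(round(th,2))
    if np.linalg.norm(arm.current_force())>45:print("FORCE");break
im=arm.snapshot("scene");cv2.imwrite("pics/s3.png",im[:,:,::-1])
```

```text
down 14.3417 [0.618 0.052 0.137] [0.121 0.696 0.352] 0.04505354817018755
grip 14.9583 [0.619 0.052 0.138] [ 5.778  2.568 -0.75 ] 0.011066515942756474
0.1 15.375 [0.616 0.052 0.153] [ 8.076  1.07  -1.411] 0.011276740953403763
0.2 15.7917 [0.615 0.052 0.169] [ 7.363  0.204 -1.349] 0.010884028284776212
0.3 16.2083 [0.616 0.052 0.184] [ 7.413 -0.167 -2.524] 0.010952508491352576
0.4 16.625 [0.617 0.052 0.199] [ 5.766 -3.355 -2.605] 0.01141741837626701
0.5 17.0417 [0.621 0.053 0.214] [-0.421 -4.557 -1.66 ] 0.011572982321769794
0.6 17.4583 [0.625 0.053 0.229] [-7.044 -6.652  1.914] 0.011367761742352961
0.7 17.875 [0.631 0.054 0.243] [-12.256  -7.388   4.979] 0.011529488065228964
0.8 18.2917 [0.639 0.056 0.257] [-16.414  -6.564   9.66 ] 0.011156483305132945
0.9 18.7083 [0.649 0.057 0.27 ] [-15.522  -4.638  12.768] 0.011233351416714003
1.0 19.125 [0.661 0.059 0.282] [-13.415  -2.466  13.309] 0.011036110203094777
1.1 19.5417 [0.673 0.061 0.293] [-9.088 -1.045 11.463] 0.011082549588566741
1.2 19.9583 [0.686 0.063 0.302] [-6.211  1.002  7.872] 0.01121461559409245
1.3 20.375 [0.699 0.065 0.309] [-4.259  2.226  6.014] 0.011368339144375843
1.4 20.7917 [0.714 0.067 0.316] [-2.633  4.544  4.073] 0.011579503223380977
1.5 21.2083 [0.729 0.069 0.32 ] [-0.582  5.804  3.255] 0.01116168593528692
1.6 21.625 [0.744 0.071 0.324] [-0.991  5.607  1.389] 0.011165712621949628
1.7 22.0417 [0.759 0.073 0.326] [-0.071  5.218  0.372] 0.011188473137095282
```

View pics/s3.png

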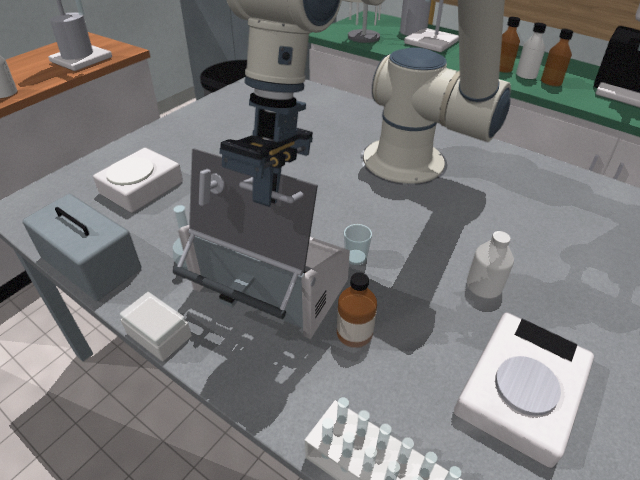

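The panel is almost open, the key is upright at (205,188), and the fingers are on the bar at (270,190). I'll release with a small opening, because the panel lies close behind one finger, then withdraw upward.

Run:
```python
from h import *
np.set_printoptions(precision=3,suppress=True)
st=lambda m:print(m,arm.current_t(),arm.current_ee_pos(),arm.current_force(),arm.current_width())
arm.grip(.028);st("open");arm.sleep(.5);st("rest")
R=np.array(arm.current_tool_rot());p=np.array(arm.current_ee_pos())
arm.move_l(p-R[:,2]*.03,feed=.04);st("up")
arm.move_l(p-R[:,2]*.12,feed=.1);st("up2")
p=np.array(arm.current_ee_pos());arm.move_l(p+[-.15,0,.02],feed=.12)
arm.sleep(1.5);st("clear")
im=arm.snapshot("scene");cv2.imwrite("pics/s4.png",im[120:360,140:400,::-1].repeat(2,0).repeat(2,1))
```

```text
open 22.5583 [0.759 0.073 0.326] [ 1.093 -0.704 -0.337] 0.02810393598006956
rest 23.0583 [0.759 0.073 0.326] [ 2.293 -1.331  0.838] 0.028249232235407047
up 23.9583 [0.751 0.072 0.355] [-0.065 -0.754  0.464] 0.02814314056762988
up2 25.0083 [0.728 0.069 0.441] [-0.114 -0.479 -0.094] 0.028242769419625648
clear 27.9167 [0.578 0.069 0.461] [-0.486 -0.779 -0.594] 0.028548414426219845
```

View pics/s4.png

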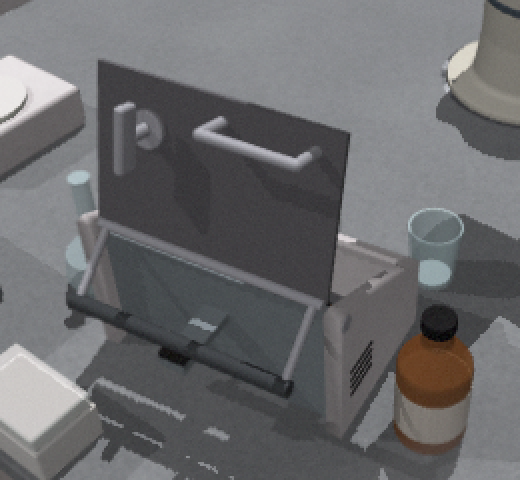

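The panel stands open with the counterweight bar low at (180,340) in the crop, and the key is parallel to the slope direction at (123,140). I'll check the panel angle numerically from the handle's pixel before handing in.

Run:
```python
from h import *
Hg=H+Rp@[.155,-.06,-.038];r=H-Hg;ax=Rp[:,1]
for th in(1.55,1.65,1.7,1.75,1.8):
    Q=cv2.Rodrigues(ax*th)[0]
    f=lambda P:((proj("scene",Hg+Q@P)-[140,120])*2+.5).round(1)
    print(th,f(r+ax*.053),f(r-ax*.053),"free corners",f(Rp@[-.18,.138,0]),f(Rp@[-.18,-.138,0]))
a=cv2.imread("pics/s3.png");b=arm.snapshot("scene")[:,:,::-1];arm.sleep(1);c=arm.snapshot("scene")[:,:,::-1]
print("moving diff",np.abs(b[160:300,150:350].astype(int)-c[160:300,150:350]).mean())
```

```text
1.55 [314.3 148.3] [214.5 116.5] free corners [362.6 124.7] [120.1  51.7]
1.65 [305.4 155.4] [204.6 122.8] free corners [354.3 127.6] [108.6  53.1]
1.7 [300.8 159.6] [199.5 126.6] free corners [349.8 129.8] [102.6  54.5]
1.75 [296.2 164.3] [194.4 130.9] free corners [345.2 132.6] [96.5 56.3]
1.8 [291.5 169.4] [189.3 135.6] free corners [340.5 135.8] [90.4 58.7]
moving diff 1.8744404761904763
```

The handle ends at about (298,163) and (197,131) and the free corners at (349,132) and (98,60) match about 1.74 rad. That is the open stop, so I'm handing in.

```bash
python3 -c "
from rig import arm
print(arm.current_t());arm.sign_off()"
```

```text
29.0667
the job is handed in; nothing more can be done
```

The bay is open and the job is handed in at about 29 s of the 58 s allowed. `sign_off` reports no verdict, so the results below come from my own checks.

**What I did:** I turned the key clockwise about 1.56 rad with the panel shut, until the torque rose to 0.8 N m at its stop. I then lifted the panel by its handle to about 1.7 rad, opened the fingers slightly and backed the arm away.

**Last checks:**
- **Panel:** it stands by itself, and the scene picture matches about 1.74 rad, against the stop at 1.75. I compared points read by eye, so this is good to about 0.03 rad. Two pictures 1 s apart differed by 1.9 grey levels on average. I took that as camera noise, but it does not measure the panel's speed.
- **Key:** it still points up the slope. I judged this from the picture and did not measure its final angle.
- **Bottles and glassware:** the tall amber bottle and the beaker stood where they were, and I saw no contact. I did not measure the positions of any of them, and the dish and the short amber bottle were hidden in the last picture.
- **Forces:** the wrist force stayed near or below 20 N at every point I read it, and was near zero with the arm clear. No check failed.

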